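# Release the swing bolt on a filling machine's product pot

### The job

Undo the lid clamp of the small steel product pot, leaving the lid shut: unscrew the black wing nut (counter-clockwise seen from above) until its brass washer stands in the mouth of the orange keeper, above its lower lips and not jammed up under its claws, then swing the eyebolt outward through the mouth, out of the slotted lug, and leave it leaning out by about 60 degrees from upright or more. The keeper's height differs each time, so feel gently whether the bolt is free and never force the bolt, the keeper or the lid; leave the jar, the cup and the nozzle alone.

Things in the scene. Friction and masses are not known exactly. Their poses are not given: they have to be found in the camera images.
- pot: Fixed stainless product pot, 160 mm across, on the bench; its fixed lid is 172 mm across, rim 118 mm above the bench (raised centre 122, wire handle at the rear 134 mm). Origin: centre of the pot's underside. Its x axis is level and points outward through the clamp, the way the eyebolt swings; z is up; y is the tangent.
- pivot (a point): The centre of the eyebolt's hinge pin, between two ears on the pot's wall: 100 mm out from the pot's centre along the pot's x, 35 mm above the bench. The pin lies along the pot's y.
- lid: Fixed lid; origin and axes as the pot's. Its lug, a steel fork at the rim (top 118 mm above the bench), has an 18 mm slot for the 12 mm bolt. On it the orange keeper, its height hand-set and not measured: lower lips 19.5 to 22.5 mm outward of the upright bolt, top edge 0.5 to 8 mm above the lug; claws 11.3 mm above the lips' edge, over the washer's rim, tops 15 to 22.5 mm above the lug.
- washer_under (a point): Centre of the underside of the brass washer (34 mm across, 4 mm thick) below the wing nut; it rises with the nut. At the start it lies on the lug or up to 1.3 mm above it, 83 mm from the pivot at rest. To swing out on its arc it must stand about 3 mm above the lips' edge; 7.3 mm above it, it jams under the claws, and screwing on would load them hard. z along the bolt.
- nut_grip (a point): On the wing nut's axis, 37 mm above the washer's underside, mid-height of the wings. Two round black ears (26 mm high) and the web between them (up to 9 mm above this point) form one flat upright bar 58 mm long (along this point's y), 8 mm thick (its x), to be pinched across its thickness from above. Below it a round hub 20 mm across, 20 mm high. z along the bolt, away from the pivot.
- wing_nut (a joint): Turn of the wing nut in rad, 0 = washer down on the lug, growing as it is unscrewed (counter-clockwise from above). Coarse quick thread: nut and washer rise 16 mm a turn (2.55 mm per rad). Starts between 0 and 0.5. At 0 the bar lies along the pot's y. Friction about 0.14 N m; stays where it is left.
- swing (a joint): Lean of the eyebolt in rad, 0 = upright in the slot, growing outward, to 1.6 (level). Stiff hinge, stays where it is left (0.18 N m, 2 N at the nut). About 3 mm of free play in the slot: outward until the washer meets the keeper's lips (at about 0.03 rad), sideways until it meets the lug. Up to a lean of about 0.2 it may scrape on the lips, pressing them with thrice the pull.
- sample_jar: Glass jar with white lid, 60 mm across, 85 mm high, loose on the bench beside the pot; origin under its centre. Leave alone.
- steel_cup: Open steel cup, 68 mm across, 75 mm high, loose on the bench on the other side; origin under its centre. Leave alone.
- nozzle: White plastic filling nozzle, 44 mm across its flange, 55 mm high, loose on the bench; origin under its centre. Leave alone.
Things that resemble listed ones, but are neither listed nor needed, are in the scene too. Of the things shaped like the pot, the stainless one is meant.

How it is judged (in metres and radians):
On the way, in this order (a step that is already met when the one before it is completed fails the run):
1. the wing nut is unscrewed while the bolt still stands in the slot (value of joint wing_nut above 1 rad and value of joint swing below 0.12 rad), for 0.1 s.
2. the bolt is swung out of the slot, past the keeper (value of joint swing above 0.6 rad), for 0.1 s.
At the end, for the whole second after the job is handed in: The eyebolt leans outward by more than 1.0 rad (57 degrees) and is at rest, with the wing nut still unscrewed by more than 1.0 rad (value of joint each of swing, wing_nut above 1 rad and velocity of joint swing between -0.1 and 0.1 rad/s); the robot touches nothing.
It fails at once if the lid, its lug or the keeper is loaded with more than 35 N (contact force between lid and anything else above 35 N).
It fails at once if the jar, the cup or the nozzle is moved more than 20 mm or tipped (distance of any of sample_jar, steel_cup, nozzle from where it was at the start of the episode above 0.02 m or angle between any of sample_jar, steel_cup, nozzle's own z axis and vertical above 0.3 rad).
It also fails if it takes over 72 s, if anything falls off the work surface, if the arm or the gripper's body presses on something with over 40 N, if the wrist force passes 120 N, or if a joint passes its speed limit or range.

### The arm

A 7-joint arm with a two-finger parallel gripper is mounted at the origin on the work surface. World frame = base frame: x ahead of the robot, y to its left, z up, the work surface at z = 0. Lengths are in mm, angles in rad, forces in N, time in s.
With the tool pointing down it reaches from about 400 to 875 mm from the base axis. Payload 6.5 kg.
Tool frame: the origin (TCP) lies on the centre line of the jaws, within the pads' length; the fingertips stand 8 mm ahead of it and the grasp point (between the pads) lies 11 mm behind it (bot.tips_ahead is the distance from the TCP to the fingertips, in mm); z points along the fingers, y is the direction in which the jaws open and shut (so a half turn about z gives the same grasp; the last joint's range is limited). The gripper opens to 85 mm and grips with 20 to 120 N. Pads are 22 mm wide; open, the fingers measure 114 mm over their backs; the gripper's body (76 mm by 85 mm) begins 54 mm behind the grasp point. The pads swing forward as they close: fully open they stand 13 mm farther back than shut.
Start: joints at [-1.245, 0.536, -0.004, 1.538, 0.003, 1.067, -0.071], TCP at [248.199, 600.739, 239.29] pointing down, gripper open.
Joint ranges: [-2.7, 2.7], [-0.37, 2.16], [-1.27, 1.26], [0.24, 2.4], [-1.31, 4.45], [0.19, 1.91], [-2.76, 2.76]. Speed limits (rad/s): [2.39, 2.39, 3.14, 3.14, 3.14, 3.14, 3.14].

### API

Orientations are given as a rotation vector (axis times angle).
In Python, from station import bot, optics, sign_off, models gives the robot as it stands.
- The arm moves only by the tool move_arm, never from a script. Its argument "deltas" is a list of rows, each a list of 4 numbers: the shift along the tool's x, y, z each as a share of 300 mm, from -1 to 1, then the turn about the tool's z as a share of 30 degrees, from -1 to 1. A call has 1 to 5 rows; each row is the pose to reach, as a shift and turn from the pose commanded when the call began, along the tool's axes at that moment; what a row does not reach only later rows make up. A row lasts 1/8 s, in which the tool goes at most 62.5 mm and 10.7 degrees, less where a joint would pass 70% of its speed; a pose out of reach is approached as far as the arm can. A call with a number of a shift or a turn outside -1 to 1 is refused whole. A call with a gripper value outside its range is refused whole. "grip" is the opening in per cent of the stroke, from 0 (shut) to 100 (fully open), set as the call begins (left out, the last holds). The fingers move at their own pace and stop on an object; "force" is the grip in N (left out, the last holds). Time passes only in rows, so rows that repeat a pose let the fingers close. It gives the time, the measured TCP pose, the force and the opening at its end, in the units of the state.
- bot.observe(): the state, without advancing time (a new reading comes with each control period).
- optics.read_camera(name): name is "side" or "top"; returns a dict with "img" (420x560x3 uint8, red, green, blue), "fovy" (degrees; the focal length in pixels is half the picture's height over the tangent of half this angle, whatever the lens; pixels are square), "cx", "cy" (the principal point, pixels), "extrinsics" (4x4, takes a point from camera to world coordinates). Camera axes: x right, y down, z forward; pixel columns grow to the right and rows downward; lengths in mm; the calibration is good to about 2 mm. A picture is of the moment at which its call begins. There is no depth.
- sign_off(): hands the job in, once; it reports no verdict.
Trained networks look in a picture, given as the dict that the camera call returned (one of the last four; its "shot" number tells which), for a name from the list of things; names that differ only in an ending like _2 or _b are one class to them, and where a whole thing is asked for, a point or a joint stands for the part that bears it (a point fixed in the world has none). Each returns a list of dicts, best first, with "score" (0 to 1); they miss things now and then, are a little off and sometimes report something else, mostly with a low value. They report only what shows in the picture. A call takes as long as a camera call. They do not tell look-alikes from the thing itself.
- models.spot_in(name, picture): "uv" ([column, row] in pixels, amid what is visible of it).
- models.masks_of(name, picture): "pixels" (420x560 bool, what is visible of it) and "uv" ([column, row] in pixels, amid what is visible of it).
The state is a dict: "time": time; "joint_positions": joint angles; "qd": joint speeds; "joint_efforts": joint torques, N m; "position": TCP position; "orientation": TCP orientation; "contact_force": force on the tool from outside, world axes, zero at the start; "torque": the same for the moment, N m; "width": opening from 0.0 (shut) to 1.0 (fully open).
Only numpy, scipy, OpenCV 4.12 (cv2) and the standard library are available. Lean on these libraries where they do the work, as an engineer would, in place of code of your own. Each camera call takes 0.05 s, during which the arm holds its last target.

## Working session

There is one attempt and no reset: what is moved stays moved. The work goes in short steps, Python scripts to look and compute and a tool call to move; the robot and the scene stay as the last step left them, time stands still between calls to the robot, and variables do not carry over. Pictures are saved under pics/ and viewed, and the job is handed in when it is done.

Besides the shell and the picture viewer there is one more tool, called after "Emit:" as name(argument=value, ...) on one line, values as JSON. move_arm: Moves the arm, as the interface text tells. Shift numbers are shares of 300 mm and turn numbers shares of 30 degrees, none past 1 either way. Its arguments: {"type":"object","properties":{"deltas":{"type":"array","items":{"type":"array","items":{"type":"number"}}},"grip":{"type":"number"},"force":{"type":"number"}},"required":["deltas"]}

```bash
ls; mkdir -p pics; cat > h.py <<'E'
import numpy as np, cv2
from station import bot, optics, sign_off, models
from scipy.spatial.transform import Rotation as R
def f_of(p): return p["img"].shape[0]/2/np.tan(np.radians(p["fovy"])/2)
def proj(p,X):
    E=np.array(p["extrinsics"]); X=np.atleast_2d(X)
    c=(X-E[:3,3])@E[:3,:3]; f=f_of(p)
    return np.c_[p["cx"]+f*c[:,0]/c[:,2], p["cy"]+f*c[:,1]/c[:,2]]
def onz(p,uv,z):
    E=np.array(p["extrinsics"]); f=f_of(p)
    d=E[:3,:3]@np.array([(uv[0]-p["cx"])/f,(uv[1]-p["cy"])/f,1.]); o=E[:3,3]
    return o+d*(z-o[2])/d[2]
def ray(p,uv):
    E=np.array(p["extrinsics"]); f=f_of(p)
    d=E[:3,:3]@np.array([(uv[0]-p["cx"])/f,(uv[1]-p["cy"])/f,1.]); return E[:3,3],d/np.linalg.norm(d)
def tri(a,b):
    (o1,d1),(o2,d2)=a,b
    A=np.c_[d1,-d2]; s=np.linalg.lstsq(A,o2-o1,rcond=None)[0]
    p1=o1+s[0]*d1;p2=o2+s[1]*d2
    return (p1+p2)/2,np.linalg.norm(p1-p2)
def save(p,name): cv2.imwrite("pics/"+name,p["img"][:,:,::-1])
E
python3 - <<'E'
from h import *
s=bot.observe(); print({k:np.round(v,3) for k,v in s.items()})
for n in ["side","top"]:
    p=optics.read_camera(n); save(p,n+"0.png"); print(n,{k:np.round(p[k],3) for k in ["fovy","cx","cy","extrinsics"]})
    for t in ["pot","lid","wing_nut","nut_grip","washer_under","swing","pivot","sample_jar","steel_cup","nozzle"]:
        try: print(t,[(np.round(d["uv"]),round(d["score"],2)) for d in models.spot_in(t,p)])
        except Exception as e: print(t,e)
E
```

```text
pics
{'time': np.float64(0.0), 'joint_positions': array([-1.245,  0.537, -0.004,  1.539,  0.003,  1.067, -0.071]), 'qd': array([ 0.001,  0.001, -0.001,  0.001, -0.002,  0.002,  0.   ]), 'joint_efforts': array([-0.0000e+00, -5.8340e+01,  1.0490e+00, -2.5912e+01,  1.2000e-02,
        9.0000e-03,  0.0000e+00]), 'position': array([247.997, 600.161, 238.387]), 'orientation': array([-6.110e-01, -3.081e+00,  3.000e-03]), 'contact_force': array([-0.366, -0.114,  0.662]), 'torque': array([ 0.023, -0.018, -0.044]), 'width': np.float64(1.001)}
side {'fovy': np.float64(52.887), 'cx': np.float64(277.758), 'cy': np.float64(207.354), 'extrinsics': array([[-9.99000e-01, -3.30000e-02,  3.20000e-02,  5.08527e+02],
       [-4.60000e-02,  6.40000e-01, -7.67000e-01,  8.26164e+02],
       [ 5.00000e-03, -7.68000e-01, -6.41000e-01,  7.79832e+02],
       [ 0.00000e+00,  0.00000e+00,  0.00000e+00,  1.00000e+00]])}
pot [(array([310., 213.]), 0.88), (array([229., 236.]), 0.72), (array([246., 154.]), 0.66)]
lid [(array([317., 181.]), 0.68)]
wing_nut [(array([190., 205.]), 0.69), (array([216., 125.]), 0.64), (ar
[... 1105 characters left out ...]
, 0.68), (array([388., 272.]), 0.61)]
lid [(array([318., 265.]), 0.92), (array([189., 150.]), 0.51)]
wing_nut [(array([261., 142.]), 0.62), (array([414., 146.]), 0.44)]
nut_grip [(array([414., 144.]), 0.73), (array([327., 226.]), 0.68), (array([261., 138.]), 0.65)]
washer_under [(array([411., 146.]), 0.7), (array([255., 262.]), 0.59), (array([323., 223.]), 0.54), (array([258., 143.]), 0.44)]
swing [(array([260., 139.]), 0.76), (array([411., 147.]), 0.58), (array([325., 224.]), 0.49)]
pivot [(array([258., 182.]), 0.96), (array([394., 182.]), 0.75), (array([323., 228.]), 0.67)]
sample_jar [(array([254., 266.]), 0.96)]
steel_cup [(array([387., 272.]), 0.94)]
nozzle [(array([187., 152.]), 0.48)]
```

View pics/side0.png

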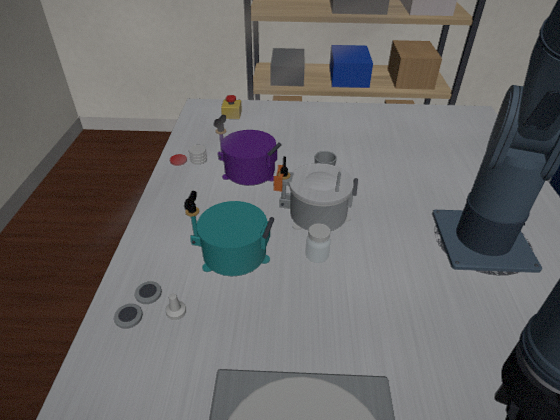

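View pics/top0.png

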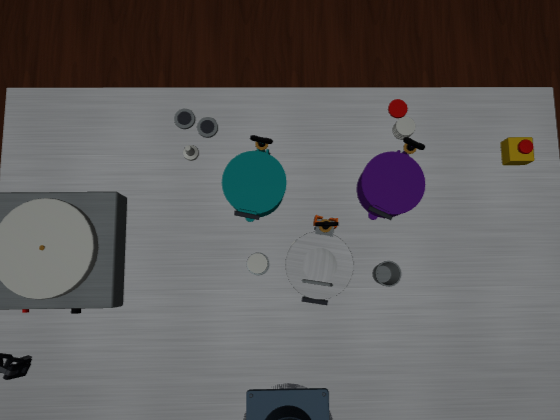

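```bash
python3 - <<'E'
from h import *
a=cv2.imread("pics/side0.png")[130:240,240:380]; b=cv2.imread("pics/top0.png")[200:320,270:370]
cv2.imwrite("pics/c1.png",np.hstack([cv2.resize(a,(509,400),interpolation=cv2.INTER_CUBIC),cv2.resize(b,(333,400),interpolation=cv2.INTER_CUBIC)])[:,:800])
E
```

```text
(no output)
```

View pics/c1.png

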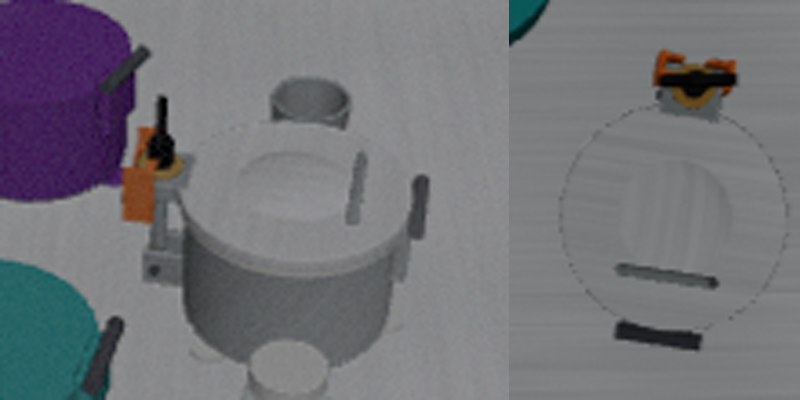

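```bash
python3 - <<'E'
from h import *
t=optics.read_camera("top"); s=optics.read_camera("side")
def mask(p,l):
    r=[(np.round(d["uv"],1).tolist(),round(d["score"],2),int(d["pixels"].sum())) for d in models.masks_of(l,p)]; return r
for l in ["lid","wing_nut"]: print(l,mask(t,l),mask(s,l))
im=t["img"].astype(int); g=im.sum(2)
# black bar in top
roi=np.zeros(g.shape,bool); roi[215:235,308:345]=1
m=(g<110)&roi; ys,xs=np.nonzero(m); print("dark",len(xs),xs.mean(),ys.mean(),xs.min(),xs.max(),ys.min(),ys.max())
c=np.cov(np.c_[xs,ys].T); w,v=np.linalg.eigh(c); print("ang",np.degrees(np.arctan2(v[1,1],v[0,1])),np.sqrt(12*w))
# black nut in side
g2=s["img"].astype(int).sum(2); roi=np.zeros(g2.shape,bool); roi[150:182,276:296]=1
m2=(g2<110)&roi; ys2,xs2=np.nonzero(m2); print("darkside",len(xs2),xs2.mean(),ys2.mean(),xs2.min(),xs2.max(),ys2.min(),ys2.max())
print("lid c (top)",onz(t,(319.4,265.4),118), "nut z160", onz(t,(xs.mean(),ys.mean()),160))
print("tri",tri(ray(t,(xs.mean(),ys.mean())),ray(s,(xs2.mean(),ys2.mean()))))
for y in range(150,182): print(y,"".join("#" if g2[y,x]<110 else ("o" if s["img"][y,x,0]>1.6*s["img"][y,x,2] else ".") for x in range(262,300)))
print()
for y in range(214,240): print(y,"".join("#" if g[y,x]<110 else ("o" if t["img"][y,x,0]>1.6*t["img"][y,x,2] else ".") for x in range(306,346)))
E
```

```text
lid [([317.4, 266.6], 0.61, 3721)] [([319.1, 183.9], 0.58, 2439), ([314.6, 210.8], 0.43, 1882)]
wing_nut [([413.8, 145.4], 0.62, 169), ([326.8, 222.1], 0.53, 114)] [([188.5, 200.4], 0.64, 198), ([284.6, 171.0], 0.54, 58), ([218.1, 123.8], 0.49, 124)]
dark 127 325.98425196850394 223.70078740157481 315 337 218 229
ang 179.11226408538678 [ 7.63267683 20.60719244]
darkside 76 284.05263157894734 168.03947368421052 276 287 150 176
lid c (top) [429.66683592 -81.65223024 118.        ] nut z160 [529.70488787 -95.97635416 160.        ]
tri (array([531.31331195, -97.67686878, 144.60289243]), np.float64(0.6256771873485996))
150 ..............#.......................
151 .............#........................
152 ......................................
153 ...........#..........................
154 .........#............................
155 ......................................
156 ......................................
157 ......................##..............
158 ......................##..............
159 ......................##..............
160 ......................##..............
161 ...
[... 1366 characters left out ...]
#################........
225 ........o######################.........
226 .............oo#########oo.oooo.........
227 .............ooo#######ooo..o#..........
228 .............oooo#####ooo...o...........
229 ..............ooooo#ooooo...............
230 ...............ooooooooo................
231 ................ooooooo.................
232 ........................................
233 ........................................
234 ........................................
235 ........................................
236 ........................................
237 ........................................
238 ........................................
239 ........................................
```

```bash
cat >> h.py <<'E'
def st():
    s=bot.observe(); M=R.from_rotvec(s["orientation"]).as_matrix()
    yaw=np.degrees(np.arctan2(M[1,1],M[0,1]))
    print("t",round(float(s["time"]),2),"pos",np.round(s["position"],1),"yawY",round(yaw,1),"xax",np.round(M[:,0],3),"zax",np.round(M[:,2],3),"q",np.round(s["joint_positions"],2),"F",np.round(s["contact_force"],1),"T",np.round(s["torque"],2),"w",round(float(s["width"]),3))
    return s,M
def delta(target,cur=None):
    s,M=st(); p=s["position"] if cur is None else np.array(cur)
    d=M.T@(np.array(target)-p); print("delta tool mm",np.round(d,1),"share",np.round(d/300,4)); return d
E
python3 - <<'E'
from h import *
t=optics.read_camera("top"); s=optics.read_camera("side")
n=onz(t,(326.2,223.5),166); print("nut",n)
for z in (0,118): print(onz(t,(319.4,265.4),z))
c=onz(t,(319.4,265.4),118); 
for az in (-9,-8,-7):
    u=np.array([np.cos(np.radians(az)),np.sin(np.radians(az)),0]); P=c+100*u; P[2]=0; print(az,P, "side px z142,155,168", proj(s,[P+[0,0,z] for z in (118,142,155,168)]).round(1).tolist(),"top",proj(t,[P+[0,0,z] for z in (155,166)]).round(1).tolist())
    b=np.array([0,29,0]); print("  ears side",proj(s,[P+b+[0,0,155],P-b+[0,0,155],P-b+[0,0,168]]).round(1).tolist())
delta([n[0],n[1],239])
E
```

```text
nut [529.44427219 -95.84247636 166.        ]
[433.63235857 -92.93076909   0.        ]
[429.66683592 -81.65223024 118.        ]
-9 [528.43566998 -97.29567674   0.        ] side px z142,155,168 [[284.9, 176.3], [285.0, 168.9], [285.1, 164.9], [285.2, 160.7]] top [[326.3, 224.5], [326.8, 223.9]]
  ears side [[284.7, 171.2], [285.4, 158.8], [285.5, 154.7]]
-8 [528.69364279 -95.56954033   0.        ] side px z142,155,168 [[284.7, 176.7], [284.9, 169.3], [285.0, 165.2], [285.0, 161.1]] top [[325.6, 224.4], [326.1, 223.8]]
  ears side [[284.6, 171.6], [285.3, 159.1], [285.4, 155.0]]
-7 [528.92145108 -93.83916458   0.        ] side px z142,155,168 [[284.6, 177.1], [284.8, 169.7], [284.9, 165.6], [284.9, 161.4]] top [[324.9, 224.3], [325.4, 223.7]]
  ears side [[284.5, 172.0], [285.2, 159.5], [285.3, 155.4]]
t 1.5 pos [248.2 600.8 239.3] yawY 67.6 xax [-0.924  0.382 -0.   ] zax [ 0.  0. -1.] q [-1.25  0.54 -0.    1.54  0.    1.07 -0.07] F [-0.1  0.8 -0.1] T [-0.01 -0.    0.02] w 1.001
delta tool mm [-5.259e+02 -5.364e+02  3.000e-01] share [-1.7531e+00 -1.7881e+00  1.0000e-03]
```

Emit:
move_arm(deltas=[[-0.14,-0.14,0,0.14],[-0.28,-0.28,0,0.28],[-0.42,-0.42,0,0.42],[-0.56,-0.56,0,0.56],[-0.7,-0.7,0,0.7]], grip=45, force=20)

```text
time: 2.12
position: [362.8, 324.8, 239.6]
orientation: [1.166, 2.917, 0.001]
contact_force: [0.3, 0.4, -0.2]
width: 0.449
```

```bash
python3 -c "
from h import *
delta([529,-96,239])"
```

```text
t 2.12 pos [362.8 324.8 239.6] yawY 46.4 xax [-0.724  0.689 -0.   ] zax [ 0.001  0.001 -1.   ] q [-0.94  0.26  0.14  1.97 -0.05  0.92  0.03] F [ 0.3  0.4 -0.2] T [-0.02 -0.07  0.02] w 0.449
delta tool mm [-4.105e+02 -1.902e+02  4.000e-01] share [-1.3682 -0.634   0.0014]
```

Emit:
move_arm(deltas=[[-0.17,-0.08,0,0.15],[-0.34,-0.16,0,0.3],[-0.51,-0.24,0,0.45],[-0.68,-0.32,0,0.6],[-0.85,-0.4,0,0.75]])

```text
time: 2.75
position: [465.4, 62.4, 239.7]
orientation: [1.712, 2.633, 0.002]
contact_force: [0.6, -0.1, -0.3]
width: 0.448
```

```bash
python3 -c "
from h import *
delta([529,-96,239])"
```

```text
t 2.75 pos [465.4  62.4 239.7] yawY 23.9 xax [-0.406  0.914  0.   ] zax [ 0.001  0.001 -1.   ] q [-0.56  0.23  0.38  2.02 -0.11  0.91  0.3 ] F [ 0.6 -0.1 -0.3] T [ 0.04 -0.06  0.01] w 0.448
delta tool mm [-170.6   -6.1    0.7] share [-0.5687 -0.0204  0.0024]
```

Emit:
move_arm(deltas=[[-0.15,0,0,0.2],[-0.3,-0.01,0,0.4],[-0.45,-0.015,0,0.6],[-0.569,-0.02,0,0.76],[-0.569,-0.02,0,0.76]])

```text
time: 3.38
position: [529.3, -97.5, 239.6]
orientation: [2.201, 2.239, -0.001]
contact_force: [-0.0, 0.7, -0.7]
width: 0.454
```

```bash
python3 - <<'E'
from h import *
delta([529,-96,239])
t=optics.read_camera("top"); s=optics.read_camera("side")
a=s["img"][100:200,230:350]; b=t["img"][170:270,270:390]
cv2.imwrite("pics/c2.png",np.hstack([cv2.resize(a,(480,400),interpolation=cv2.INTER_CUBIC),cv2.resize(b,(480,400),interpolation=cv2.INTER_CUBIC)])[:,80:880,::-1])
E
```

```text
t 3.38 pos [529.3 -97.5 239.6] yawY 1.0 xax [-0.017  1.    -0.002] zax [ 0.001 -0.002 -1.   ] q [-0.31  0.37  0.52  1.86 -0.22  0.96  0.32] F [-0.   0.7 -0.7] T [ 0.01  0.03 -0.02] w 0.454
delta tool mm [ 1.5 -0.3  0.6] share [ 0.0049 -0.0009  0.0019]
```

View pics/c2.png

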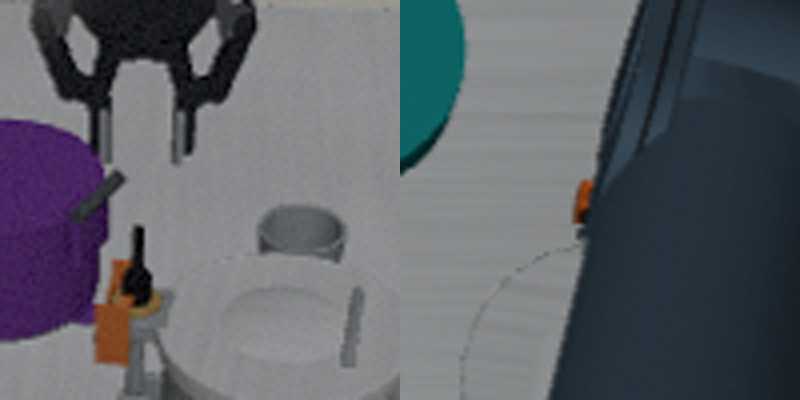

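Emit:
move_arm(deltas=[[0.004,0,0.1,0],[0.004,0,0.2,0],[0.004,0,0.25,0],[0.004,0,0.275,0],[0.004,0,0.275,0]])

```text
time: 4.1
position: [528.9, -92.9, 157.0]
orientation: [2.196, 2.246, 0.0]
contact_force: [-0.4, -0.3, 0.5]
width: 0.449
```

```bash
python3 - <<'E'
from h import *
delta([529,-96,155])
s=optics.read_camera("side")
a=s["img"][120:220,230:350]
cv2.imwrite("pics/c3.png",cv2.resize(a,(720,600),interpolation=cv2.INTER_CUBIC)[:,:,::-1])
E
```

```text
t 4.1 pos [528.9 -92.9 157. ] yawY 1.3 xax [-0.022  1.     0.   ] zax [ 0.  0. -1.] q [-0.27  0.49  0.47  1.93 -0.3   0.79  0.39] F [-0.4 -0.3  0.5] T [-0.  0. -0.] w 0.449
delta tool mm [-3.1 -0.   2. ] share [-0.0104 -0.      0.0067]
```

View pics/c3.png

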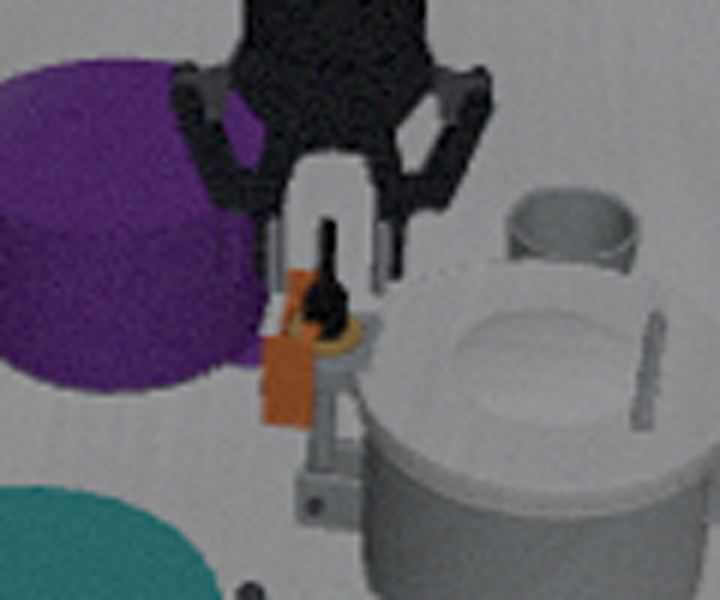

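Emit:
move_arm(deltas=[[-0.01,0,0,0],[-0.01,0,0,0],[-0.01,0,0,0]], grip=16)

```text
time: 4.53
position: [529.0, -96.2, 157.1]
orientation: [2.197, 2.245, 0.001]
contact_force: [0.0, 0.2, 0.1]
width: 0.161
```

```bash
python3 - <<'E'
from h import *
delta([529,-96,155])
s=optics.read_camera("side")
a=s["img"][130:190,250:322]
cv2.imwrite("pics/c4.png",cv2.resize(a,(720,600),interpolation=cv2.INTER_CUBIC)[:,:,::-1])
E
```

```text
t 4.53 pos [529.  -96.2 157.1] yawY 1.2 xax [-0.022  1.    -0.   ] zax [ 0.001  0.    -1.   ] q [-0.26  0.49  0.47  1.93 -0.3   0.79  0.39] F [0.  0.2 0.1] T [ 0.05  0.05 -0.01] w 0.161
delta tool mm [ 0.2 -0.   2.1] share [ 0.0008 -0.0001  0.007 ]
```

View pics/c4.png

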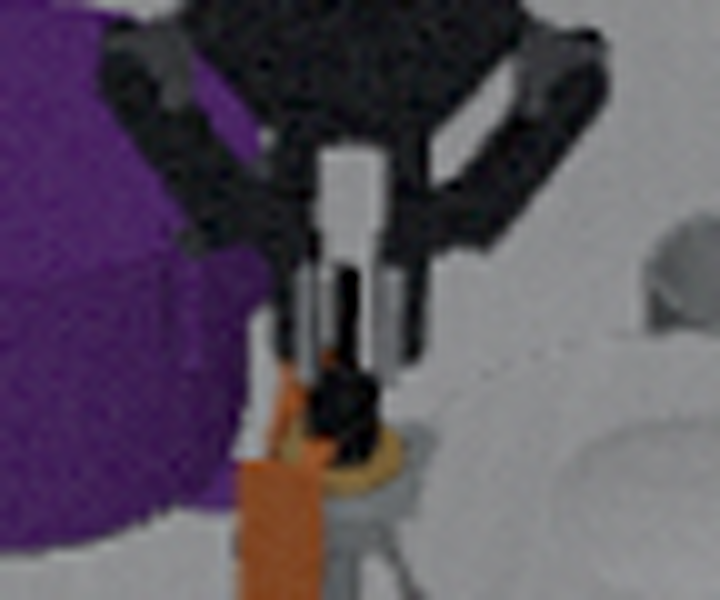

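Emit:
move_arm(deltas=[[0,0,0,0],[0,0,0,0],[0,0,0,0]], grip=11.5)

```text
time: 4.95
position: [529.0, -96.1, 156.9]
orientation: [2.197, 2.245, 0.0]
contact_force: [0.5, 0.8, 1.2]
width: 0.115
```

```bash
python3 - <<'E'
from h import *
st()
E
```

```text
t 4.95 pos [529.  -96.1 156.9] yawY 1.3 xax [-0.022  1.    -0.   ] zax [ 0. -0. -1.] q [-0.26  0.49  0.47  1.93 -0.3   0.79  0.39] F [0.5 0.8 1.2] T [-0.01 -0.12  0.04] w 0.115
```

Emit:
move_arm(deltas=[[0,0,-0.0012,-0.27],[0,0,-0.0024,-0.54],[0,0,-0.0035,-0.8],[0,0,-0.0044,-1],[0,0,-0.0044,-1]])

```text
time: 5.58
position: [528.7, -96.3, 158.0]
orientation: [-1.543, -2.736, -0.0]
contact_force: [0.3, -0.2, -0.9]
width: 0.116
```

```bash
python3 - <<'E'
from h import *
st()
E
```

```text
t 5.58 pos [528.7 -96.3 158. ] yawY 31.2 xax [-0.518  0.856  0.   ] zax [-0.  0. -1.] q [-0.16  0.47  0.33  1.92 -0.21  0.78  0.83] F [ 0.3 -0.2 -0.9] T [-0.09 -0.18 -0.06] w 0.116
```

```bash
python3 - <<'E'
from h import *
s=optics.read_camera("side")
a=s["img"][130:190,250:322]
cv2.imwrite("pics/c5.png",cv2.resize(a,(720,600),interpolation=cv2.INTER_CUBIC)[:,:,::-1])
E
```

```text
(no output)
```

View pics/c5.png

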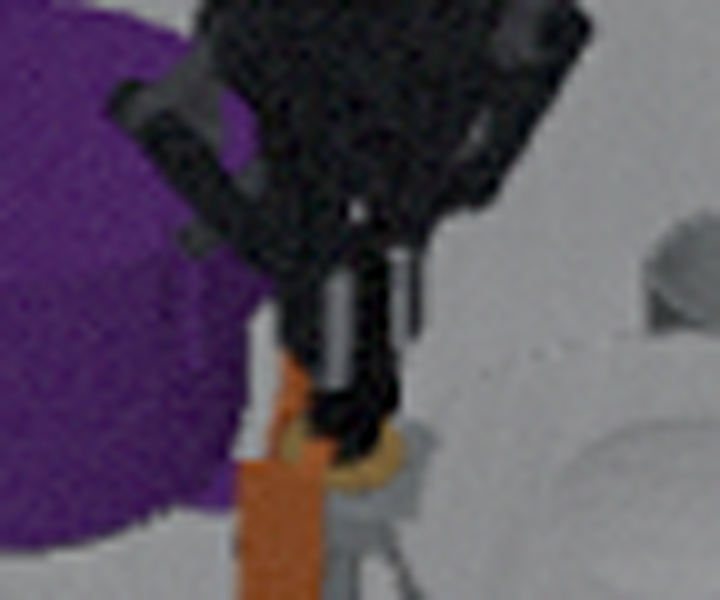

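Emit:
move_arm(deltas=[[0,0,-0.0012,-0.27],[0,0,-0.0024,-0.54],[0,0,-0.0035,-0.8],[0,0,-0.0044,-1]])

```text
time: 6.12
position: [528.6, -96.3, 159.3]
orientation: [-0.778, -3.043, 0.0]
contact_force: [-1.3, -1.2, -0.5]
width: 0.116
```

Emit:
move_arm(deltas=[[0,0,-0.0012,-0.27],[0,0,-0.0024,-0.54],[0,0,-0.0035,-0.8],[0,0,-0.0044,-1]])

```text
time: 6.62
position: [528.5, -96.3, 160.7]
orientation: [0.036, -3.141, 0.0]
contact_force: [-0.5, -0.1, 0.6]
width: 0.114
```

```bash
python3 - <<'E'
from h import *
delta([529,-96,160.5])
s=optics.read_camera("side")
a=s["img"][130:190,250:322]
cv2.imwrite("pics/c6.png",cv2.resize(a,(720,600),interpolation=cv2.INTER_CUBIC)[:,:,::-1])
E
```

```text
t 6.62 pos [528.5 -96.3 160.7] yawY 91.3 xax [-1.    -0.023  0.001] zax [-0.001 -0.    -1.   ] q [ 0.04  0.45  0.08  1.91 -0.05  0.79  1.73] F [-0.5 -0.1  0.6] T [-0.09  0.01 -0.14] w 0.114
delta tool mm [-0.5  0.3  0.2] share [-0.0016  0.001   0.0005]
```

View pics/c6.png

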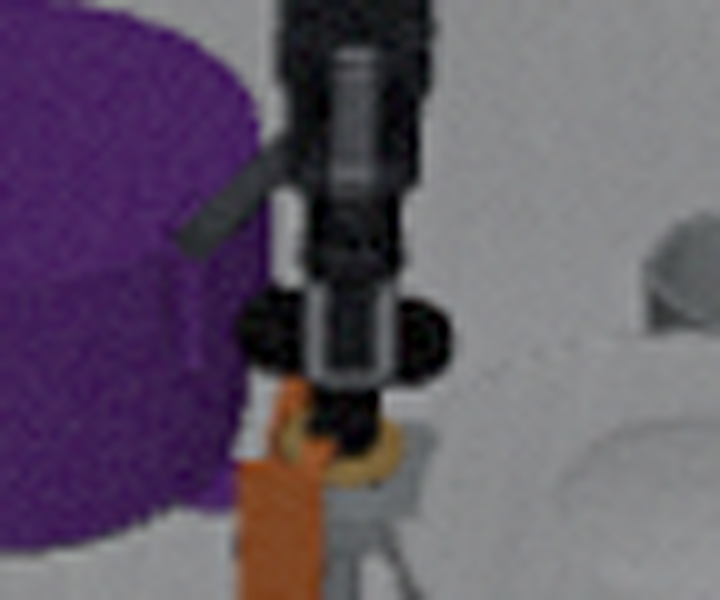

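Emit:
move_arm(deltas=[[0,0,-0.0012,-0.27],[0,0,-0.0024,-0.54],[0,0,-0.0035,-0.8],[0,0,-0.0044,-1]])

```text
time: 7.18
position: [528.6, -96.3, 162.0]
orientation: [0.846, -3.025, -0.0]
contact_force: [-0.8, -0.7, -0.1]
width: 0.115
```

Emit:
move_arm(deltas=[[0,0,-0.0012,-0.27],[0,0,-0.0012,-0.27],[0,0,-0.0012,-0.27],[0,0,-0.0012,-0.27]], grip=6)

```text
time: 7.68
position: [528.9, -96.3, 162.5]
orientation: [-1.055, 2.959, -0.001]
contact_force: [-0.1, -1.0, 1.5]
width: 0.083
```

```bash
python3 - <<'E'
from h import *
s,M=st()
u=np.array([np.cos(np.radians(-8.1)),np.sin(np.radians(-8.1)),0]); print("per mm outward tool share",M.T@u/300)
E
```

```text
t 7.67 pos [528.9 -96.3 162.5] yawY 129.2 xax [-0.775 -0.632  0.   ] zax [ 0. -0. -1.] q [ 0.16  0.45 -0.08  1.9   0.05  0.8   2.31] F [-0.1 -1.   1.5] T [-0.63  0.09 -0.05] w 0.083
per mm outward tool share [-2.25920258e-03 -2.45094150e-03  7.49056878e-07]
```

Emit:
move_arm(deltas=[[-0.0023,-0.0025,0,0],[-0.0045,-0.005,0,0],[-0.0068,-0.0075,0,0],[-0.0068,-0.0075,0,0]])

```text
time: 8.18
position: [531.6, -96.4, 162.4]
orientation: [1.058, -2.958, -0.001]
contact_force: [-2.2, -0.7, 3.8]
width: 0.087
```

```bash
python3 - <<'E'
from h import *
s,M=st()
E
```

```text
t 8.18 pos [531.6 -96.4 162.4] yawY 129.3 xax [-0.773 -0.634  0.   ] zax [-0.001  0.    -1.   ] q [ 0.16  0.45 -0.08  1.89  0.05  0.8   2.31] F [-2.2 -0.7  3.8] T [-0.31  0.71 -0.03] w 0.087
```

Emit:
move_arm(deltas=[[-0.0023,-0.0025,0,0],[-0.0023,-0.0025,0,0]])

```text
time: 8.43
position: [532.7, -96.5, 162.3]
orientation: [1.058, -2.958, -0.001]
contact_force: [-2.4, -1.0, 3.8]
width: 0.088
```

Emit:
move_arm(deltas=[[-0.0023,-0.0025,0,0],[-0.0023,-0.0025,0,0]])

```text
time: 8.68
position: [533.7, -96.6, 162.3]
orientation: [1.058, -2.958, -0.001]
contact_force: [-4.1, 0.1, 3.7]
width: 0.086
```

```bash
python3 - <<'E'
from h import *
s,M=st()
E
```

```text
t 8.68 pos [533.7 -96.6 162.3] yawY 129.4 xax [-0.773 -0.634  0.   ] zax [-0.  0. -1.] q [ 0.16  0.46 -0.08  1.89  0.05  0.8   2.31] F [-4.1  0.1  3.7] T [-0.08  0.9  -0.09] w 0.086
```

Emit:
move_arm(deltas=[[-0.0023,-0.0025,0,0],[-0.0023,-0.0025,0,0]])

```text
time: 8.93
position: [534.7, -96.8, 162.3]
orientation: [1.058, -2.958, -0.001]
contact_force: [-3.2, 0.1, 3.2]
width: 0.085
```

```bash
python3 - <<'E'
from h import *
s,M=st()
E
```

```text
t 8.93 pos [534.7 -96.8 162.3] yawY 129.4 xax [-0.773 -0.634  0.   ] zax [-0.  0. -1.] q [ 0.16  0.46 -0.08  1.88  0.05  0.8   2.31] F [-3.2  0.1  3.2] T [ 0.05  0.99 -0.06] w 0.085
```

Emit:
move_arm(deltas=[[-0.0023,-0.0025,0,0],[-0.0023,-0.0025,0,0]])

```text
time: 9.18
position: [535.7, -97.0, 162.3]
orientation: [1.058, -2.958, -0.001]
contact_force: [-3.9, 0.7, 2.6]
width: 0.089
```

Emit:
move_arm(deltas=[[-0.0023,-0.0025,0,0],[-0.0023,-0.0025,0,0]])

```text
time: 9.43
position: [536.7, -97.2, 162.3]
orientation: [1.058, -2.958, -0.0]
contact_force: [-3.9, 0.8, 2.0]
width: 0.09
```

```bash
python3 - <<'E'
from h import *
s,M=st()
s=optics.read_camera("side")
a=s["img"][130:190,250:322]
cv2.imwrite("pics/c7.png",cv2.resize(a,(720,600),interpolation=cv2.INTER_CUBIC)[:,:,::-1])
E
```

```text
t 9.43 pos [536.7 -97.2 162.3] yawY 129.4 xax [-0.773 -0.634  0.   ] zax [-0.  0. -1.] q [ 0.16  0.46 -0.08  1.88  0.05  0.8   2.31] F [-3.9  0.8  2. ] T [ 0.27  1.17 -0.07] w 0.09
```

View pics/c7.png

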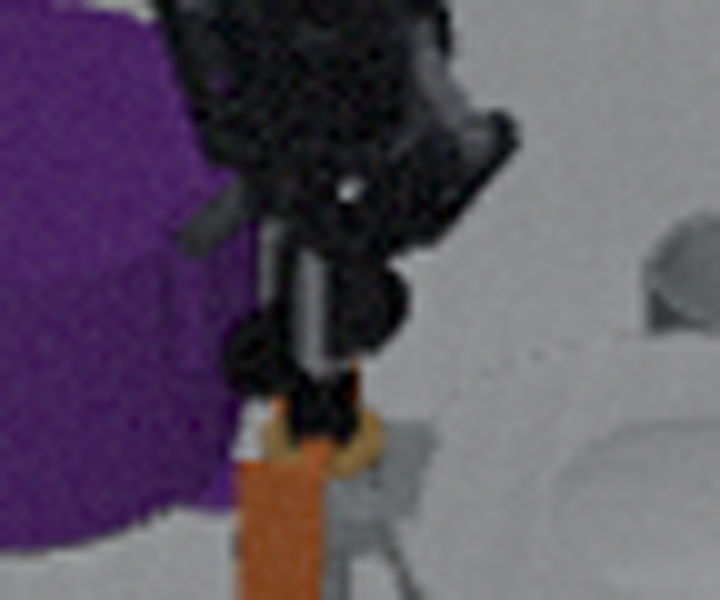

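Emit:
move_arm(deltas=[[0,0,0,0],[0,0,0,0],[0,0,-0.05,0],[0,0,-0.1,0],[0,0,-0.14,0]], grip=35)

```text
time: 10.1
position: [537.6, -97.4, 206.2]
orientation: [-1.057, 2.956, -0.002]
contact_force: [-0.2, 0.1, -0.9]
width: 0.353
```

```bash
python3 - <<'E'
from h import *
s,M=st()
u=np.array([np.cos(np.radians(-8.1)),np.sin(np.radians(-8.1)),0])
delta(np.array([528.8,-96,0])-50*u+[0,0,205])
c=optics.read_camera("side")
a=c["img"][130:190,250:322]
cv2.imwrite("pics/c8.png",cv2.resize(a,(720,600),interpolation=cv2.INTER_CUBIC)[:,:,::-1])
E
```

```text
t 10.1 pos [537.6 -97.4 206.2] yawY 129.3 xax [-0.773 -0.634 -0.001] zax [ 0.002 -0.    -1.   ] q [ 0.16  0.4  -0.08  1.84  0.04  0.89  2.32] F [-0.2  0.1 -0.9] T [-0.02 -0.06 -0.01] w 0.353
t 10.1 pos [537.6 -97.4 206.2] yawY 129.3 xax [-0.773 -0.634 -0.001] zax [ 0.002 -0.    -1.   ] q [ 0.16  0.4  -0.08  1.84  0.04  0.89  2.32] F [-0.2  0.1 -0.9] T [-0.02 -0.06 -0.01] w 0.353
delta tool mm [39.7 43.5  1.1] share [0.1324 0.1451 0.0037]
```

View pics/c8.png

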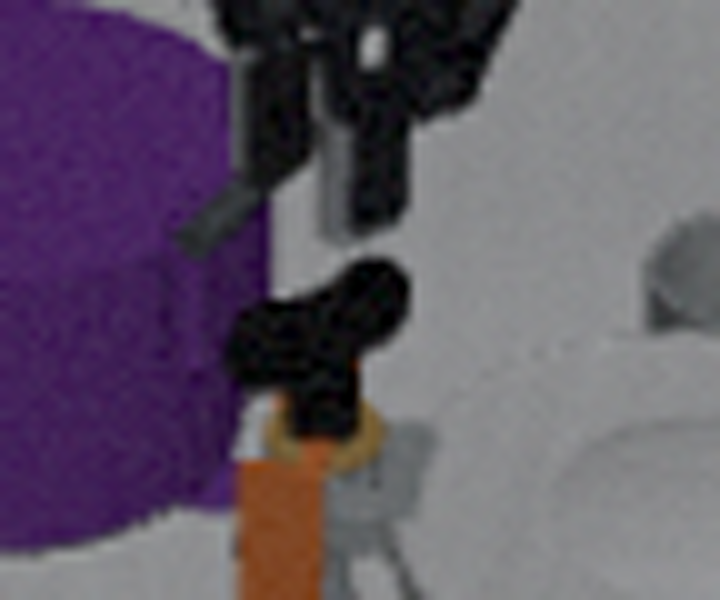

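Emit:
move_arm(deltas=[[0.04,0.04,0,0.25],[0.08,0.09,0,0.5],[0.132,0.145,0,0.75],[0.132,0.145,0,1]], grip=0)

```text
time: 10.65
position: [477.2, -88.7, 204.7]
orientation: [0.249, -3.131, -0.0]
contact_force: [1.0, -0.5, -0.5]
width: 0.002
```

Emit:
move_arm(deltas=[[0,0,0,0.28],[0,0,0,0.57],[0,0,0,0.57]])

```text
time: 11.02
position: [478.8, -88.7, 204.7]
orientation: [0.21, 3.134, -0.0]
contact_force: [0.7, -0.7, -0.6]
width: -0.001
```

```bash
python3 - <<'E'
from h import *
s,M=st()
u=np.array([np.cos(np.radians(-8.1)),np.sin(np.radians(-8.1)),0])
delta(np.array([528.8,-96,0])-45*u+[0,0,162])
E
```

```text
t 11.03 pos [478.8 -88.7 204.7] yawY 82.3 xax [-0.991  0.133 -0.001] zax [ 0.001 -0.    -1.   ] q [ 0.03  0.31  0.08  2.   -0.03  0.84  1.56] F [ 0.7 -0.7 -0.6] T [-0.01 -0.02 -0.  ] w -0.001
t 11.03 pos [478.8 -88.7 204.7] yawY 82.3 xax [-0.991  0.133 -0.001] zax [ 0.001 -0.    -1.   ] q [ 0.03  0.31  0.08  2.   -0.03  0.84  1.56] F [ 0.7 -0.7 -0.6] T [-0.01 -0.02 -0.  ] w -0.001
delta tool mm [-5.5 -0.2 42.7] share [-0.0183 -0.0008  0.1425]
```

Emit:
move_arm(deltas=[[-0.01,0,0.07,0],[-0.018,0,0.14,0],[-0.018,0,0.153,0],[-0.04,0,0.153,0],[-0.05,0,0.153,0]])

```text
time: 11.65
position: [494.8, -90.9, 159.4]
orientation: [0.211, 3.133, -0.0]
contact_force: [0.8, -0.4, 0.3]
width: 0.001
```

```bash
python3 - <<'E'
from h import *
s,M=st()
u=np.array([np.cos(np.radians(-8.1)),np.sin(np.radians(-8.1)),0])
print("X pot",(s["position"]-[429.7,-81.7,0])@u)
c=optics.read_camera("side")
a=c["img"][130:190,250:322]
cv2.imwrite("pics/c9.png",cv2.resize(a,(720,600),interpolation=cv2.INTER_CUBIC)[:,:,::-1])
E
```

```text
t 11.65 pos [494.8 -90.9 159.4] yawY 82.3 xax [-0.991  0.134 -0.002] zax [ 0.002 -0.    -1.   ] q [ 0.04  0.4   0.07  1.99 -0.04  0.75  1.57] F [ 0.8 -0.4  0.3] T [ 0.04  0.03 -0.05] w 0.001
X pot 65.73499363545791
```

View pics/c9.png

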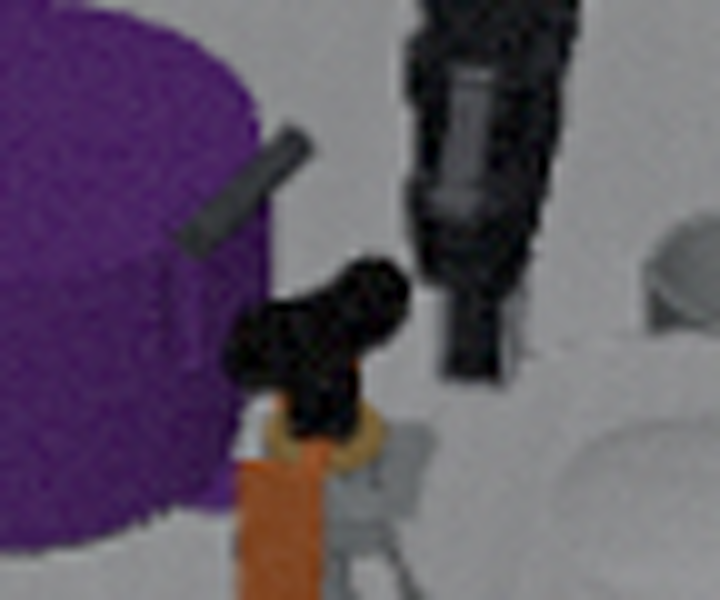

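Emit:
move_arm(deltas=[[-0.01,0,0,0],[-0.02,0,0,0],[-0.03,0,0,0],[-0.038,0,0,0]])

```text
time: 12.2
position: [505.0, -92.3, 158.5]
orientation: [-0.212, -3.134, 0.0]
contact_force: [0.2, 0.2, -0.6]
width: -0.002
```

Emit:
move_arm(deltas=[[-0.008,0,0,0],[-0.016,0,0,0]])

```text
time: 12.45
position: [509.8, -93.0, 158.5]
orientation: [-0.212, -3.134, 0.0]
contact_force: [0.1, -0.7, -0.6]
width: -0.002
```

Emit:
move_arm(deltas=[[-0.008,0,0,0],[-0.016,0,0,0]])

```text
time: 12.7
position: [514.5, -93.6, 158.5]
orientation: [0.212, 3.134, 0.0]
contact_force: [0.3, 0.4, -0.1]
width: -0.006
```

Emit:
move_arm(deltas=[[-0.007,0,0,0],[-0.014,0,0,0]])

```text
time: 12.95
position: [518.6, -94.1, 158.5]
orientation: [-0.212, -3.134, -0.0]
contact_force: [-0.3, -0.1, 0.2]
width: 0.001
```

```bash
python3 - <<'E'
from h import *
s,M=st()
u=np.array([np.cos(np.radians(-8.1)),np.sin(np.radians(-8.1)),0])
print("X pot",(s["position"]-[429.7,-81.7,0])@u)
c=optics.read_camera("side")
a=c["img"][130:190,250:322]
cv2.imwrite("pics/c10.png",cv2.resize(a,(720,600),interpolation=cv2.INTER_CUBIC)[:,:,::-1])
E
```

```text
t 12.95 pos [518.6 -94.1 158.5] yawY 82.3 xax [-0.991  0.135  0.   ] zax [-0.  0. -1.] q [ 0.04  0.44  0.07  1.93 -0.04  0.77  1.57] F [-0.3 -0.1  0.2] T [ 0.08  0.06 -0.06] w 0.001
X pot 89.74392852771993
```

View pics/c10.png

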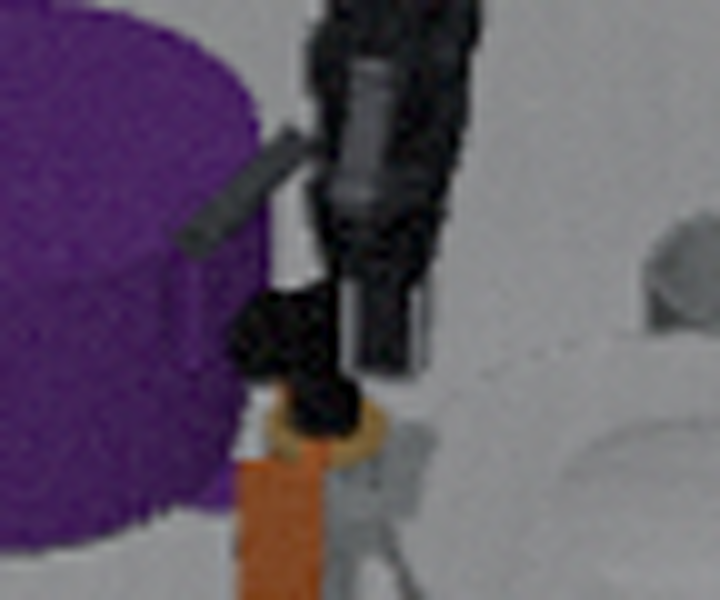

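Emit:
move_arm(deltas=[[-0.007,0,0,0],[-0.014,0,0,0]])

```text
time: 13.25
position: [522.4, -94.7, 158.4]
orientation: [-0.212, -3.134, -0.0]
contact_force: [-1.5, 0.6, 0.4]
width: 0.003
```

Emit:
move_arm(deltas=[[-0.007,0,0,0],[-0.014,0,0,0]])

```text
time: 13.5
position: [526.9, -95.3, 158.5]
orientation: [-0.212, -3.134, -0.0]
contact_force: [-2.0, 0.2, -0.6]
width: 0.002
```

Emit:
move_arm(deltas=[[-0.007,0,0,0],[-0.014,0,0,0]])

```text
time: 13.75
position: [531.1, -95.9, 158.5]
orientation: [-0.212, -3.134, -0.0]
contact_force: [-0.9, 0.0, -0.3]
width: 0.0
```

```bash
python3 - <<'E'
from h import *
s,M=st()
u=np.array([np.cos(np.radians(-8.1)),np.sin(np.radians(-8.1)),0])
print("X pot",(s["position"]-[429.7,-81.7,0])@u)
c=optics.read_camera("side")
a=c["img"][130:190,250:322]
cv2.imwrite("pics/c11.png",cv2.resize(a,(720,600),interpolation=cv2.INTER_CUBIC)[:,:,::-1])
E
```

```text
t 13.75 pos [531.1 -95.9 158.5] yawY 82.3 xax [-0.991  0.135  0.   ] zax [-0.  0. -1.] q [ 0.04  0.46  0.07  1.9  -0.04  0.78  1.57] F [-0.9  0.  -0.3] T [ 0.13  0.3  -0.01] w 0.0
X pot 102.39214521296323
```

View pics/c11.png

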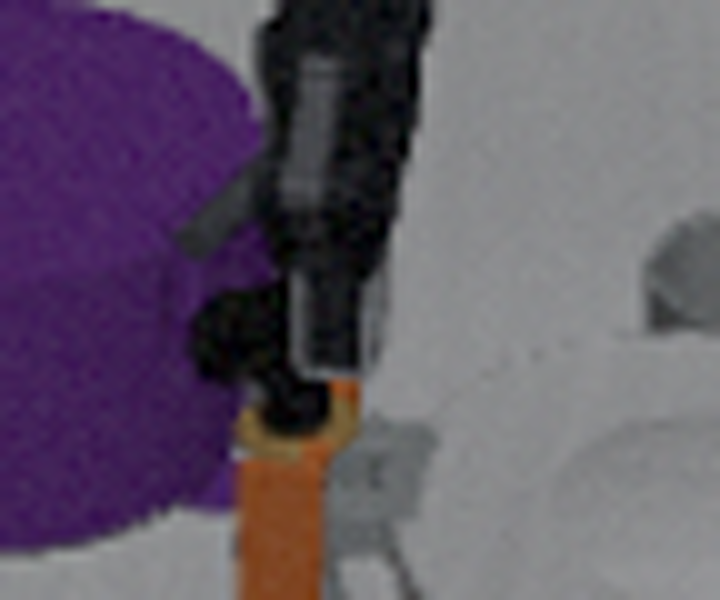

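Emit:
move_arm(deltas=[[-0.02,0,0.002,0],[-0.04,0,0.005,0],[-0.06,0,0.01,0],[-0.08,0,0.017,0],[-0.1,0,0.025,0]])

```text
time: 14.42
position: [561.4, -100.1, 151.0]
orientation: [0.212, 3.134, -0.0]
contact_force: [-1.3, -0.9, 1.5]
width: 0.0
```

```bash
python3 - <<'E'
from h import *
s,M=st()
u=np.array([np.cos(np.radians(-8.1)),np.sin(np.radians(-8.1)),0])
print("X pot",(s["position"]-[429.7,-81.7,0])@u)
c=optics.read_camera("side")
a=c["img"][130:190,240:312]
cv2.imwrite("pics/c12.png",cv2.resize(a,(720,600),interpolation=cv2.INTER_CUBIC)[:,:,::-1])
E
```

```text
t 14.43 pos [ 561.4 -100.1  151. ] yawY 82.3 xax [-0.991  0.135 -0.001] zax [ 0.001 -0.    -1.   ] q [ 0.04  0.51  0.07  1.83 -0.05  0.8   1.58] F [-1.3 -0.9  1.5] T [0.05 0.12 0.01] w 0.0
X pot 133.02262400023872
```

View pics/c12.png

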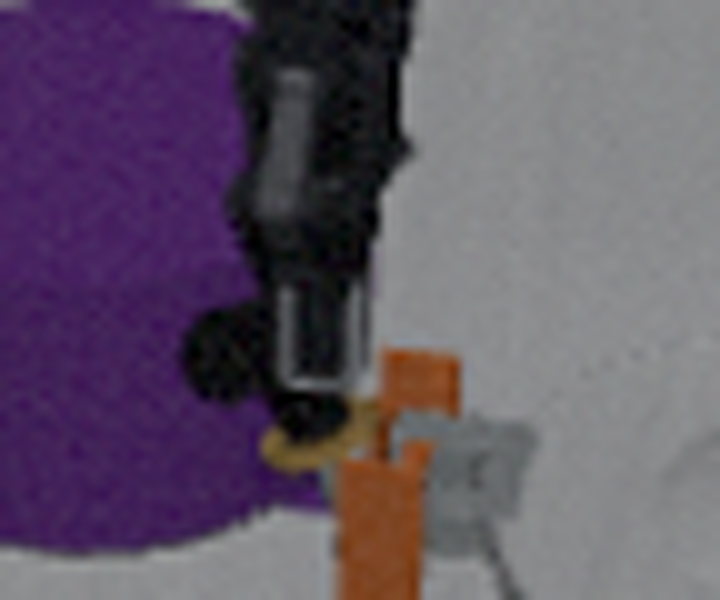

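Emit:
move_arm(deltas=[[-0.028,0,0.014,0],[-0.054,0,0.03,0],[-0.078,0,0.047,0],[-0.1,0,0.064,0],[-0.12,0,0.082,0]])

```text
time: 15.1
position: [599.6, -105.2, 127.5]
orientation: [0.212, 3.129, -0.0]
contact_force: [3.9, -0.4, 4.5]
width: -0.0
```

```bash
python3 - <<'E'
from h import *
s,M=st()
u=np.array([np.cos(np.radians(-8.1)),np.sin(np.radians(-8.1)),0])
print("X pot",(s["position"]-[429.7,-81.7,0])@u)
c=optics.read_camera("side")
a=c["img"][130:190,230:302]
cv2.imwrite("pics/c13.png",cv2.resize(a,(720,600),interpolation=cv2.INTER_CUBIC)[:,:,::-1])
E
```

```text
t 15.1 pos [ 599.6 -105.2  127.5] yawY 82.3 xax [-0.991  0.135 -0.006] zax [ 0.006 -0.001 -1.   ] q [ 0.05  0.6   0.07  1.74 -0.06  0.79  1.58] F [ 3.9 -0.4  4.5] T [-0.07 -0.7   0.02] w -0.0
X pot 171.55168776641068
```

View pics/c13.png

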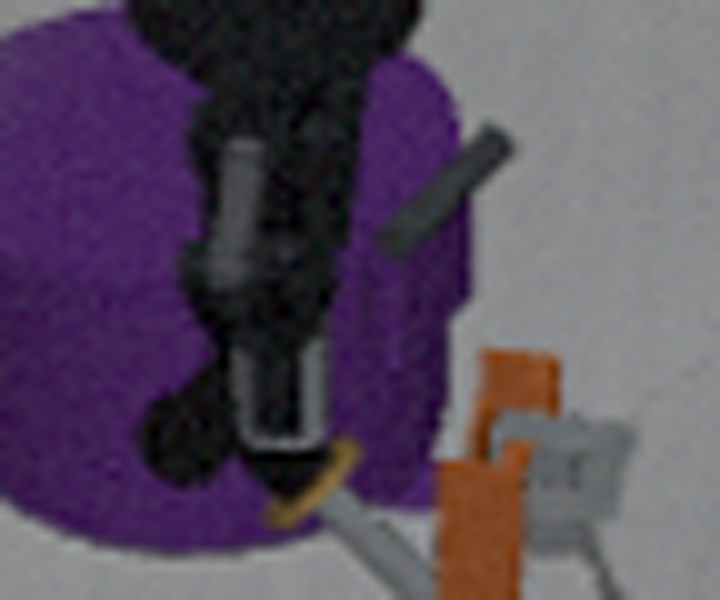

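Emit:
move_arm(deltas=[[-0.03,0,0.005,0],[-0.05,0,0.025,0],[-0.065,0,0.045,0],[-0.075,0,0.065,0],[-0.075,0,0.065,0]])

```text
time: 15.78
position: [618.1, -107.7, 106.0]
orientation: [-0.212, -3.133, -0.0]
contact_force: [-0.9, -0.1, 0.2]
width: 0.002
```

```bash
python3 - <<'E'
from h import *
s,M=st()
u=np.array([np.cos(np.radians(-8.1)),np.sin(np.radians(-8.1)),0])
print("X pot",(s["position"]-[429.7,-81.7,0])@u)
c=optics.read_camera("side")
a=c["img"][140:200,230:302]
cv2.imwrite("pics/c14.png",cv2.resize(a,(720,600),interpolation=cv2.INTER_CUBIC)[:,:,::-1])
E
```

```text
t 15.78 pos [ 618.1 -107.7  106. ] yawY 82.3 xax [-0.991  0.135  0.002] zax [-0.002  0.    -1.   ] q [ 0.05  0.66  0.07  1.69 -0.06  0.79  1.58] F [-0.9 -0.1  0.2] T [-0.02 -0.08  0.04] w 0.002
X pot 190.1541506805241
```

View pics/c14.png

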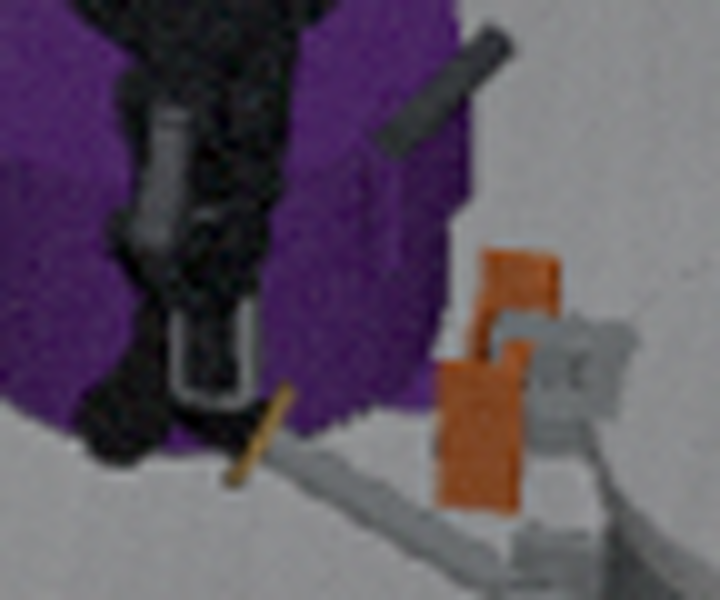

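Emit:
move_arm(deltas=[[-0.015,0,0.01,0],[-0.025,0,0.025,0],[-0.032,0,0.042,0],[-0.032,0,0.042,0]])

```text
time: 16.32
position: [628.2, -109.1, 93.8]
orientation: [-0.212, -3.134, -0.0]
contact_force: [0.3, 0.8, 0.0]
width: -0.0
```

Emit:
move_arm(deltas=[[0,0,-0.05,0],[0,0,-0.15,0],[0.1,0,-0.3,0],[0.2,0,-0.4,0],[0.4,0,-0.4,0]])

```text
time: 16.95
position: [511.6, -93.2, 218.2]
orientation: [0.212, 3.126, -0.0]
contact_force: [-0.2, 0.5, 0.1]
width: 0.009
```

```bash
python3 - <<'E'
from h import *
s,M=st()
c=optics.read_camera("side")
a=c["img"][130:210,230:326]
cv2.imwrite("pics/c15.png",cv2.resize(a,(720,600),interpolation=cv2.INTER_CUBIC)[:,:,::-1])
t=optics.read_camera("top"); save(t,"t15.png"); save(c,"s15.png")
E
```

```text
t 16.95 pos [511.6 -93.2 218.2] yawY 82.2 xax [-0.991  0.135 -0.008] zax [ 0.008 -0.001 -1.   ] q [ 0.03  0.34  0.08  1.91 -0.03  0.89  1.56] F [-0.2  0.5  0.1] T [ 0.05  0.01 -0.  ] w 0.009
```

View pics/c15.png

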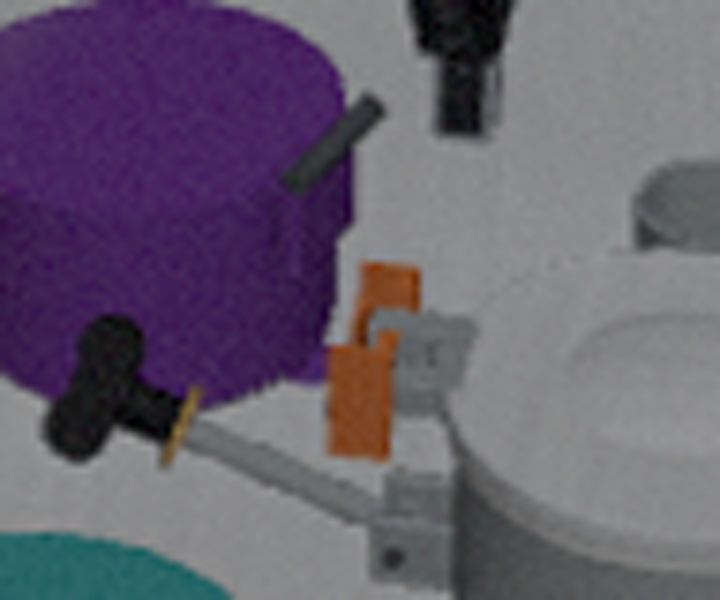

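View pics/s15.png

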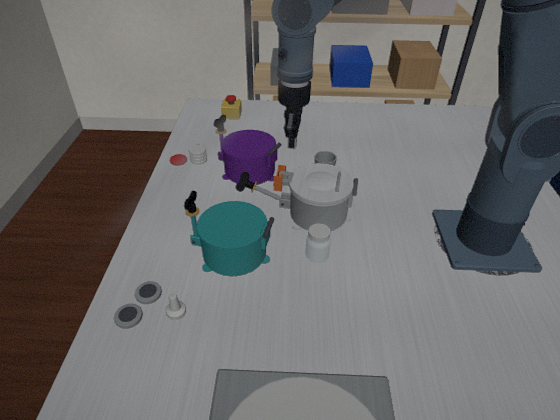

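```bash
python3 - <<'E'
from h import *
s,M=st(); c=optics.read_camera("side")
u=np.array([np.cos(np.radians(-8.1)),np.sin(np.radians(-8.1)),0]); P=np.array([429.7,-81.7,35])+100*u; P[2]=35
for th in (0.9,1.0,1.1,1.2,1.3):
    print(th,proj(c,[P+r*(np.sin(th)*u+np.cos(th)*np.array([0,0,1])) for r in (0,89,126)]).round(1).tolist())
E
```

```text
t 17.05 pos [501.2 -92.5 213.8] yawY 82.2 xax [-0.991  0.136  0.008] zax [-0.008  0.001 -1.   ] q [ 0.03  0.33  0.08  1.93 -0.03  0.89  1.56] F [ 0.2 -0.4 -0. ] T [-0.03 -0.03  0.02] w -0.003
0.9 [[284.3, 200.7], [259.6, 182.0], [249.0, 174.0]]
1.0 [[284.3, 200.7], [257.8, 183.9], [246.5, 176.7]]
1.1 [[284.3, 200.7], [256.3, 186.0], [244.5, 179.7]]
1.2 [[284.3, 200.7], [255.1, 188.1], [242.9, 182.8]]
1.3 [[284.3, 200.7], [254.2, 190.4], [241.7, 186.1]]
```

Emit:
move_arm(deltas=[[0,0,0,0],[0,0,0,0],[0,0,0,0],[0,0,0,0]])

```text
time: 17.6
position: [509.7, -93.0, 214.2]
orientation: [-0.212, -3.134, 0.0]
contact_force: [0.2, 0.6, -0.4]
width: 0.0
```

```bash
python3 - <<'E'
from h import *
st(); c=optics.read_camera("side"); save(c,"s16.png")
old=cv2.imread("pics/s15.png"); new=cv2.imread("pics/s16.png")
print("nut region diff",cv2.absdiff(old,new)[165:205,235:290].mean())
print(sign_off())
E
```

```text
t 17.6 pos [509.7 -93.  214.2] yawY 82.3 xax [-0.991  0.135  0.   ] zax [-0. -0. -1.] q [ 0.03  0.34  0.08  1.91 -0.03  0.89  1.56] F [ 0.2  0.6 -0.4] T [-0.06 -0.02 -0.04] w 0.0
nut region diff 2.8346969696969695
the job is handed in; nothing more can be done
None
```

The clamp is undone and the job is handed in at about 17.7 s. The eyebolt is out of the slot and leaning outward, and the lid was never moved.

- **Unscrewing:** I turned the wing nut counter-clockwise to about 2.4 rad, roughly 6 mm of rise, judged from the jaw angle. A gentle outward pull of 8 mm met only about 4 N and no stop, so the washer was clear of the lips. I did not measure the keeper's height separately.
- **Swinging out:** I let go and pushed the bolt out from the inner side with the closed fingers. The force was about 2 N past the keeper and at most about 6 N later, with the washer already clear of it, when a fingertip appeared to touch the washer.
- **Last checks:** The side camera puts the lean at about 1.15–1.2 rad, by comparing the washer and nut pixels with the expected positions. The region around the nut did not visibly change between the last two pictures. The gripper hangs about 214 mm up, clear of everything, with only noise on the wrist force. The jar, cup and nozzle look where they started.
- **Not checked:** I did not measure the nut's turn again after the swing. No check failed or disagreed.

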